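Hold the sight cell in the light path

TASK

From the tray of valve parts pick out the square-cornered sight-glass cell, gripping it by its two frosted side faces only: nothing may touch its clear windows. Then hold it upright midway between the lamp and the detector of the light bench, so that the light path goes squarely through the middle of both windows, and finish there, still holding it steady in the air. Leave the other parts in the tray where they lie, and do not bump the light bench.

Things in the scene. Friction and masses are not known exactly. Their poses are not given: they have to be found in the camera images.
- sight_cell: sight-glass cell: upright rectangular block in the tray, 40 (its y) x 26 (x, over the windows) x 64 mm tall (z), steel end caps, 0.11 to 0.22 kg; origin: centre of its underside. Flat milky frosted faces look along +y and -y, 40 mm apart, 23 mm wide, full height: grip these. Clear windows with a dark round rim look along +x and -x. The only square-cornered part; any of six places, any yaw
- cell_mid (a point): the middle of the sight cell, midway between its windows, 32 mm above its underside
- window_a: the clear window on the cell's +x face: a plate 32 mm wide (y), 46 mm tall (z), 1.5 mm thick, standing 1.5 mm proud of the block, its edges 4 mm in from the frosted faces; origin at its centre. Not to be touched
- window_b: the same clear window on the cell's -x face; origin at its centre. Not to be touched
- light_bench: light bench, fixed: base plate 100 (its x) x 310 (y) x 12 mm, grey finned lamp barrel (50 mm dia.) at the -y end, black detector box (56 mm) at the +y end, each with a dark 30 mm round snout facing the other, 140 mm apart. The light path runs straight from snout to snout along y, 115 mm above the worktop. Highest point 145 mm. Origin: centre of the base's underside
- beam_mid (a point): the point on the light path midway between the two snouts, 115 mm above the worktop; its axes are those of the bench (y along the light path)
- tray: open grey parts tray, fixed, 210 (its x) x 300 mm (y), walls 32 mm high, wall and floor 5 mm thick; origin at the centre of its underside, on the worktop. Six parts stand in it in two rows of three, about 94 mm apart in x and 90 mm in y (at least 78 mm between centres). Tray and light bench may each be on either side of the robot
- sight_tube: a round glass tube standing in the tray, 31 mm diameter, 58 mm tall; origin at the centre of its underside. Leave it
- seat_large: PTFE valve seat, a milky ring of 42 mm diameter and 12 mm height in the tray. Leave it
- seat_small: PTFE valve seat, a milky ring of 32 mm diameter and 10 mm height in the tray. Leave it
- bonnet: anodized aluminium bonnet, a round flanged part of 42 mm diameter and 32 mm height in the tray. Leave it
- gland_nut: brass gland nut, 36 mm wide and 22 mm high, in the tray. Leave it

How it is judged (in metres and radians):
On the way:
1. the sight cell is lifted out of the tray in the fingers (z of sight_cell in the frame of tray above 0.04 m and contact force between the fingers and sight_cell above 2 N), for 0.2 s.
At the end, for the whole second after the job is handed in: Cell held in the fingers (over 2 N), upright within 0.12 rad, at rest, touching no bench; its middle within 8 mm sideways and 10 mm in height of the light path, 30 mm of midway; window axis within 0.15 rad of the path; other tray parts within 30 mm of their start (x of cell_mid in the frame of light_bench between -0.008 and 0.008 m and y of cell_mid in the frame of light_bench between -0.03 and 0.03 m and z of cell_mid in the frame of light_bench between 0.105 and 0.125 m and angle between the x axis of sight_cell and the y axis of light_bench, either way round below 0.15 rad and angle between sight_cell's own z axis and vertical below 0.12 rad and contact force between the fingers and sight_cell above 2 N and contact force between sight_cell and light_bench below 0.2 N and linear speed of sight_cell below 0.02 m/s and distance of each of sight_tube, seat_large, seat_small, bonnet, gland_nut from where it was at the start of the episode below 0.03 m); the arm keeps its last pose, push and grip.
It fails at once if something touches a clear window of the sight cell (more than 0.5 N) (contact force between anything else and window_a above 0.5 N or contact force between anything else and window_b above 0.5 N).
It fails at once if the light bench is bumped (more than 3 N) (contact force between anything else and light_bench above 3 N).
It fails at once if another part in the tray is shifted more than 30 mm (distance of any of sight_tube, seat_large, seat_small, bonnet, gland_nut from where it was at the start of the episode above 0.03 m).
It also fails if it takes over 37 s, if anything falls off the work surface, if the arm or the gripper's body presses on something with over 40 N, if the wrist force passes 120 N, or if a joint passes its speed limit or range.

ROBOT

A 6-joint arm with a two-finger parallel gripper is mounted at the origin on the work surface. World frame = base frame: x ahead of the robot, y to its left, z up, the work surface at z = 0. Lengths are in m, angles in degrees, forces in N, time in s.
With the tool pointing down it reaches from about 0.35 to 0.875 m from the base axis. Payload 4.2 kg.
Tool frame: the origin (TCP) lies midway between the tips of the shut fingers; the grasp point (between the pads) lies 19 mm behind it; z points along the fingers, y is the line along which they close (so a half turn about z gives the same grasp; the last joint's range is limited). The gripper opens to 87 mm and grips with 3 to 60 N. Pads are 19 mm wide; open, the fingers measure 117 mm over their backs; the gripper's body (75 mm by 190 mm) begins 51 mm behind the grasp point.
Start: joints at [85.004, 22.042, 0.453, 0, -68.411, -14.817], TCP at [0.212, 0.588, 0.223] pointing down, gripper open.
Joint ranges: [-179.83, 179.83], [-69.29, 118.12], [-61.27, 80.66], [-181.25, 117.63], [-171.15, -9.14], [-177.46, 177.46]. Speed limits (degrees/s): [159.86, 159.86, 180, 180, 180, 180].

INTERFACE

Orientations are given as a 3x3 rotation matrix whose columns are the frame's x, y, z axes.
In Python, from station import r, vision, finish_job gives the robot as it stands (r), with the cameras (vision) and the job as plain functions.
- The arm moves only by the tool tcp_steps, called as name(argument=value, ...) on one line, values as JSON. Schema: {"type":"object","properties":{"motion":{"type":"object","properties":{"rows":{"type":"array","items":{"type":"array","items":{"type":"number"},"minItems":7,"maxItems":7},"minItems":1,"maxItems":8}},"additionalProperties":false,"required":["rows"]},"only":{"type":"string"},"quiet":{"type":"boolean"},"lines":{"type":"string"}},"required":["motion"],"additionalProperties":false}. motion is an object whose key "rows" holds a list of rows, 1 to 8 of them, each of 7 numbers: the opening from 0.0 (shut) to 1.0 (fully open), then dx, dy, dz in normalised numbers (1 is 0.8 m), then a rotation vector rx, ry, rz in shares of pi rad (1.0 is pi rad); each row is the pose to reach, as a shift and turn from the pose commanded when the call began, along the tool's axes at that moment; what a row does not reach only later rows make up. A row lasts 1/10 s, in which the tool goes at most 0.05 m and 8.59 degrees, less where a joint would pass 70% of its speed; a pose out of reach is approached as far as the arm can. The fingers move at their own pace and stop on an object; the grip force is fixed at half the most. Time passes only in rows, so rows that do not move let the fingers close. The tool returns the time, the measured TCP pose, the force, the opening and the grip force at its end. only (a regular expression) keeps the lines of the reply that match it, lines (a string "A,B") keeps lines A to B, and quiet returns only ok. No shift or turn number may pass 1 either way. Input that does not fit is refused with a message, and nothing moves.
- r.sense(): the state, without advancing time (a new reading comes with each control period).
- vision.capture(name): name is "side" or "top"; returns a dict with "pixels" (420x560x3 uint8, red, green, blue), "z_map" (420x560 float32, m along the optical axis (not along the pixel's ray), 0 where there is no reading), "K" (3x3 intrinsics, pixels), "world_from_camera" (4x4, takes a point from camera to world coordinates). Camera axes: x right, y up, looking along -z (the intrinsics and any distortion apply to the point x, -y, -z); pixel columns grow to the right and rows downward; lengths in m; the calibration is good to about 2 mm. A picture is of the moment at which its call begins.
- finish_job(): hands the job in; it is judged then, once.
The state is a dict: "time_s": time; "joints": joint angles; "joint_velocities": joint speeds; "effort": joint torques, N m; "tcp_pos": TCP position; "ee_rot": TCP orientation; "wrist_force": force on the tool from outside, world axes, zero at the start; "moment": the same for the moment, N m; "gripper_width": opening from 0.0 (shut) to 1.0 (fully open); "gripper_force": force on a finger pad.
Only numpy, scipy, OpenCV 4.12 (cv2) and the standard library are available. Lean on these libraries where they do the work, as an engineer would, in place of code of your own. Each camera call takes 0.05 s, during which the arm holds its last target. There are 200 camera calls.

## Working session

There is one attempt and no reset: what is moved stays moved. The work goes in short steps, Python scripts to look and compute and a tool call to move; the robot and the scene stay as the last step left them, time stands still between calls to the robot, and variables do not carry over. Pictures are saved under pics/ and viewed, at most 10 in all, crops included, and the job is handed in when it is done.

```bash
ls; mkdir -p pics; python3 - <<'E'
from station import r, vision, finish_job
import cv2,numpy as np
for n in("top","side"):
    c=vision.capture(n); cv2.imwrite(f"pics/{n}0.png",c["pixels"][:,:,::-1]); np.savez(f"/tmp/{n}0.npz",**c)
    print(n,c["K"].tolist(),np.round(c["world_from_camera"],3).tolist(),[k for k in c])
s=r.sense(); print(s["time_s"],s["tcp_pos"],np.round(s["ee_rot"],3).tolist(),s["gripper_width"])
E
```

```text
pics
station.py
top [[475.46354303433486, 0.0, 291.5785500195808], [0.0, 475.46354303433486, 199.68528568985292], [0.0, 0.0, 1.0]] [[-0.003, 0.991, -0.132, 0.389], [-1.0, -0.001, 0.015, -0.002], [0.014, 0.132, 0.991, 1.126], [0.0, 0.0, 0.0, 1.0]] ['pixels', 'z_map', 'K', 'world_from_camera']
side [[481.68794442526223, 0.0, 281.98194690759647], [0.0, 481.68794442526223, 204.8102630522245], [0.0, 0.0, 1.0]] [[0.875, 0.308, -0.373, 0.164], [-0.484, 0.528, -0.698, -0.681], [-0.018, 0.791, 0.611, 0.693], [0.0, 0.0, 0.0, 1.0]] ['pixels', 'z_map', 'K', 'world_from_camera']
0.1 [0.21165341 0.58751237 0.22158608] [[0.941, -0.339, -0.001], [-0.339, -0.941, -0.002], [0.0, 0.002, -1.0]] 0.9995553644795748
```

View pics/top0.png

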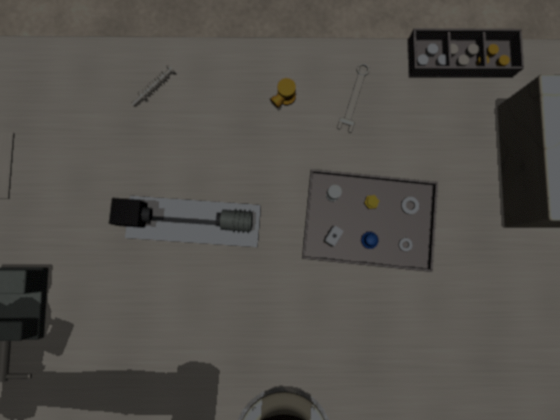

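View pics/side0.png

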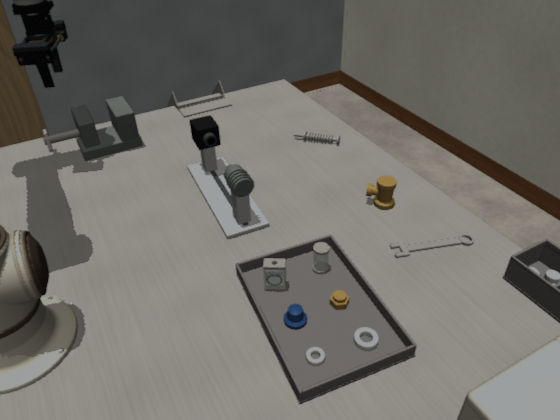

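The cell is at top (334,236) and side (275,273). The bench has its detector at top (128,212) and its lamp at (236,220). Next I'll measure with the depth maps and look at crops.

```bash
cat > h.py <<'E'
import numpy as np,cv2
def cloud(c):
    K,T,z=c["K"],c["world_from_camera"],c["z_map"]
    v,u=np.mgrid[:z.shape[0],:z.shape[1]]
    P=np.stack([(u-K[0,2])/K[0,0]*z,-(v-K[1,2])/K[1,1]*z,-z],-1)
    W=P@T[:3,:3].T+T[:3,3]; W[z==0]=np.nan; return W
def ray(c,px,h):
    K,T=c["K"],c["world_from_camera"]; px=np.atleast_2d(px).astype(float)
    d=np.c_[(px[:,0]-K[0,2])/K[0,0],-(px[:,1]-K[1,2])/K[1,1],-np.ones(len(px))]@T[:3,:3].T
    o=T[:3,3]; return o+d*((h-o[2])/d[:,2])[:,None]
E
python3 - <<'E'
from h import *
C={n:dict(np.load(f"/tmp/{n}0.npz")) for n in("top","side")}
ims=[]
for n,(u,v) in(("top",(334,236)),("side",(275,273))):
    ims.append(cv2.resize(cv2.convertScaleAbs(C[n]["pixels"][v-22:v+22,u-22:u+22,::-1],alpha=1.6),(396,396),interpolation=cv2.INTER_NEAREST))
cv2.imwrite("pics/crop1.png",np.hstack(ims))
def box(p): 
    b=cv2.minAreaRect((p[:,:2]*1000).astype(np.float32)); return len(p),np.round(b[0],1),np.round(b[1],1),round(b[2],1),np.round(np.median(p[:,2]),4)
for n in C:
    W=cloud(C[n]); X,Y,Z=np.moveaxis(W,-1,0)
    u,v=(334,236) if n=="top" else (275,273)
    c=W[v,u] if n=="top" else W[v-10,u]
    print(n,"c",c,"table med",np.nanmedian(Z))
    c0=ray(C["top"],(334,236),.064)[0]; print(c0)
    near=(np.hypot(X-c0[0],Y-c0[1])<.035)
    print(" cell top",box(W[near&(Z>.055)&(Z<.075)]))
    b=(X>.3)&(X<.6)&(Y>0.03)&(Y<.45)
    for lo,hi in((.006,.02),(.075,.16)):
        m=b&(Z>lo)&(Z<hi); print(" bench",lo,box(W[m]))
E
```

```text
top c [ 0.44783785 -0.11197707  0.06852773] table med 0.00025147403609659946
[ 0.44809174 -0.11244716  0.064     ]
 cell top (212, array([ 449.5, -111.9]), array([26. , 40.1]), 58.1, np.float64(0.0685))
 bench 0.006 (4286, array([452.1, 244.2]), array([297.3, 411.5]), 1.1, np.float64(0.0122))
 bench 0.075 (1847, array([487. , 214.3]), array([292.4,  56.4]), 85.6, np.float64(0.1374))
side c [ 0.44875511 -0.1159227   0.0706813 ] table med 0.0006603327081285415
[ 0.44809174 -0.11244716  0.064     ]
 cell top (333, array([ 447. , -113.2]), array([28.7, 38.9]), 60.1, np.float64(0.0688))
 bench 0.006 (2361, array([455.5, 219.2]), array([322., 228.]), 79.7, np.float64(0.0133))
 bench 0.075 (1636, array([485.9, 213.3]), array([296.2,  56.7]), 86.9, np.float64(0.1284))
```

View pics/crop1.png

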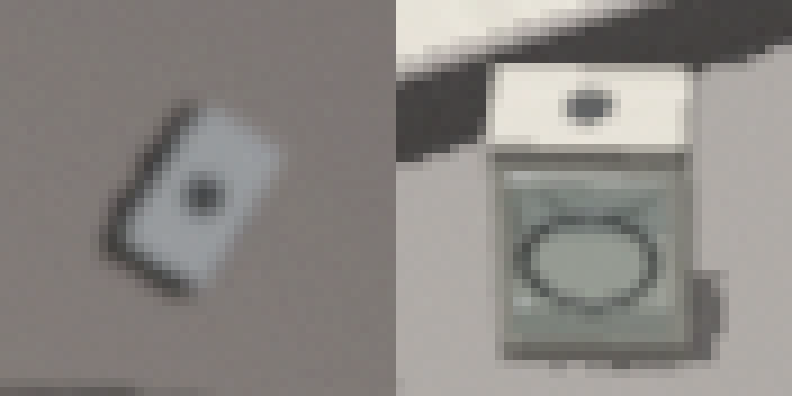

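The cell's top face fits 26x40 mm at z 0.069, as expected. The long axis is at about -31°, and the windows face along about 59°. The bench and tray walls need finer measurement.

```bash
python3 - <<'E'
from h import *
C={n:dict(np.load(f"/tmp/{n}0.npz")) for n in("top","side")}
def box(p): 
    b=cv2.minAreaRect((p[:,:2]*1000).astype(np.float32)); return len(p),np.round(b[0],1),np.round(b[1],1),round(b[2],1),"z",np.round(np.median(p[:,2]),4),np.round(p[:,2].max(),4)
def comp(m,W,k=1):
    n,l,s,_=cv2.connectedComponentsWithStats(m.astype(np.uint8))
    o=np.argsort(-s[1:,4])[:k]+1; return [W[l==i] for i in o]
for n in C:
    W=cloud(C[n]); X,Y,Z=np.moveaxis(W,-1,0)
    near=(np.hypot(X-.449,Y+.112)<.035)&(Z>.064)&(Z<.074)
    p=comp(near,W)[0]; print(n,"cell",box(p),"mean",p.mean(0).round(4))
    b=(X>.35)&(X<.62)&(Y>.03)&(Y<.42)
    pl=comp(b&(Z>.007)&(Z<.018)&(C[n]["pixels"].mean(-1)>60),W)[0]; print(" plate",box(pl))
    for q in comp(b&(Z>.08)&(Z<.16),W,3): print(" high",box(q))
    m=b&(Z>.12)&(Z<.16)
    # ridge heights along Y: bench x centre per slice of tops
    for y0 in np.arange(.05,.39,.02):
        s=W[b&(Z>.09)&(Y>y0)&(Y<y0+.02)]
        if len(s)>5: print("  y%.2f n%d x %.4f..%.4f zmax %.4f"%(y0,len(s),*np.percentile(s[:,0],[2,98]),s[:,2].max()))
    t=(X>.35)&(X<.65)&(Y<-.0)&(Y>-.4)&(Z>.026)&(Z<.038)
    print(" tray",box(comp(t,W)[0]))
E
```

```text
top cell (186, array([ 449.6, -112.1]), array([23.1, 40. ]), 57.3, 'z', np.float64(0.0688), np.float64(0.0736)) mean [ 0.4495 -0.1119  0.0688]
 plate (3905, array([487.8, 213.4]), array([310.6, 100.4]), 85.9, 'z', np.float64(0.0121), np.float64(0.018))
 high (1102, array([495.2, 321.1]), array([78.2, 56.4]), 85.6, 'z', np.float64(0.1423), np.float64(0.1497))
 high (745, array([479.9, 106. ]), array([75.3, 49. ]), 85.3, 'z', np.float64(0.133), np.float64(0.1436))
  y0.05 n33 x 0.4623..0.4971 zmax 0.1382
  y0.07 n213 x 0.4553..0.4999 zmax 0.1436
  y0.09 n211 x 0.4567..0.5014 zmax 0.1436
  y0.11 n191 x 0.4599..0.5002 zmax 0.1404
  y0.13 n97 x 0.4618..0.4976 zmax 0.1391
  y0.27 n91 x 0.4789..0.5071 zmax 0.1318
  y0.29 n334 x 0.4665..0.5206 zmax 0.1497
  y0.31 n272 x 0.4671..0.5213 zmax 0.1491
  y0.33 n274 x 0.4684..0.5232 zmax 0.1474
  y0.35 n131 x 0.4696..0.5234 zmax 0.1470
 tray (1015, array([ 489. , -201.4]), array([300.5, 210.6]), 84.0, 'z', np.float64(0.0311), np.float64(0.0375))
side cell (242, array([ 447.6, -112.1]), array([26.7, 38.7]), 60.9, 'z', np.float64(0.0695), np.float64(
[... 290 characters left out ...]
 array([50.5, 78.9]), 2.0, 'z', np.float64(0.1277), np.float64(0.1432))
 high (1, array([476.3, 307.4]), array([0., 0.]), 0.0, 'z', np.float64(0.0816), np.float64(0.0816))
  y0.05 n163 x 0.4578..0.4945 zmax 0.1376
  y0.07 n284 x 0.4514..0.4982 zmax 0.1422
  y0.09 n139 x 0.4527..0.4956 zmax 0.1432
  y0.11 n93 x 0.4568..0.4946 zmax 0.1412
  y0.13 n25 x 0.4582..0.4903 zmax 0.1392
  y0.27 n120 x 0.4760..0.5027 zmax 0.1331
  y0.29 n377 x 0.4632..0.5176 zmax 0.1470
  y0.31 n123 x 0.4634..0.5161 zmax 0.1470
  y0.33 n126 x 0.4648..0.5174 zmax 0.1471
  y0.35 n58 x 0.4662..0.5171 zmax 0.1468
 tray (1975, array([ 487. , -200.5]), array([303.8, 211.3]), 84.3, 'z', np.float64(0.0316), np.float64(0.0366))
```

Both views agree: cell (0.4485,-0.1125) at yaw 58.5°, bench centre (0.486,0.213) with its path at 86°. The tray wall is about 51 mm from the cell, so I'll only open to about 56 mm. First I'll move above the cell.

Units first: shifts go in shares of 0.8 m and turns go in shares of pi rad. So 0.578 m is 0.7225, 0.46 m is 0.575, 101 degrees is 0.5611.

```bash
cat > go.py <<'E'
import sys,numpy as np
from scipy.spatial.transform import Rotation as R
from station import r, vision, finish_job
x,y,z,a=map(float,sys.argv[1:5])   # target TCP and yaw (deg) of tool y, tool down
s=r.sense(); M=np.array(s["ee_rot"]); a=np.radians(a)
Y=np.array([np.cos(a),np.sin(a),0]); Z=np.array([0,0,-1.]); T=np.c_[np.cross(Y,Z),Y,Z]
print(round(s["time_s"],2),"tcp",np.round(s["tcp_pos"],4),"yaw",np.degrees(np.arctan2(M[1,1],M[0,1])).round(2),"j",np.round(s["joints"],1),"w",round(s["gripper_width"],3),"f",s["gripper_force"],"wf",np.round(s["wrist_force"],1))
print("shift",np.round(M.T@(np.array([x,y,z])-s["tcp_pos"]),4),"rot",np.round(R.from_matrix(M.T@T).as_rotvec(degrees=True),2))
E
```

tcp_steps(motion={"rows":[[0.64,0.575,0.7225,0,0,0,0.5611],[0.64,0.575,0.7225,0,0,0,0.5611],[0.64,0.575,0.7225,0,0,0,0.5611],[0.64,0.575,0.7225,0,0,0,0.5611],[0.64,0.575,0.7225,0,0,0,0.5611],[0.64,0.575,0.7225,0,0,0,0.5611],[0.64,0.575,0.7225,0,0,0,0.5611],[0.64,0.575,0.7225,0,0,0,0.5611]]})

```text
time_s: 0.9
tcp_pos: [0.34, 0.207, 0.2225]
ee_rot: [[0.02, -1.0, 0.0], [-1.0, -0.02, 0.0], [-0.0, -0.0, -1.0]]
wrist_force: [1.6, -0.1, -0.2]
gripper_width: 0.646
gripper_force: 0.0
```

```bash
python3 go.py 0.4485 -0.1125 0.16 148.5
```

```text
0.9 tcp [0.34   0.207  0.2225] yaw -178.87 j [ 55.   -0.9 -28.6  -0.  -62.2 -53.9] w 0.646 f 0.0 wf [ 1.6 -0.1 -0.2]
shift [ 0.3216 -0.1022  0.0625] rot [0.000e+00 1.000e-02 3.263e+01]
```

In the tool's units: 0.31 m is 0.3875, -0.1 m is -0.125, 30 degrees is 0.1667.

tcp_steps(motion={"rows":[[0.64,0.3875,-0.125,0.05,0,0,0.1667],[0.64,0.3875,-0.125,0.05,0,0,0.1667],[0.64,0.3875,-0.125,0.05,0,0,0.1667],[0.64,0.3875,-0.125,0.05,0,0,0.1667],[0.64,0.3875,-0.125,0.05,0,0,0.1667],[0.64,0.3875,-0.125,0.05,0,0,0.1667],[0.64,0.3875,-0.125,0.05,0,0,0.1667],[0.64,0.3875,-0.125,0.05,0,0,0.1667]]})

```text
time_s: 1.7
tcp_pos: [0.4478, -0.101, 0.1813]
ee_rot: [[-0.483, -0.876, -0.003], [-0.876, 0.483, -0.0], [0.002, 0.002, -1.0]]
wrist_force: [0.3, -0.3, 0.0]
gripper_width: 0.636
gripper_force: 0.0
```

```bash
python3 go.py 0.4485 -0.1125 0.12 148.5
```

```text
1.7 tcp [ 0.4478 -0.101   0.1813] yaw 151.13 j [  7.7   8.  -25.4   0.  -56.7 -36.5] w 0.636 f 0.0 wf [ 0.3 -0.3  0. ]
shift [ 0.0096 -0.0062  0.0613] rot [ 0.11 -0.1   2.63]
```

In the tool's units: 0.06 m is 0.075.

tcp_steps(motion={"rows":[[0.64,0,0,0.075,0,0,0],[0.64,0,0,0.075,0,0,0],[0.64,0,0,0.075,0,0,0],[0.64,0,0,0.075,0,0,0],[0.64,0,0,0.075,0,0,0]]})

```text
time_s: 2.2
tcp_pos: [0.4491, -0.0978, 0.1243]
ee_rot: [[-0.477, -0.879, 0.003], [-0.879, 0.477, 0.0], [-0.002, -0.003, -1.0]]
wrist_force: [-0.4, 0.6, -0.5]
gripper_width: 0.642
gripper_force: 0.0
```

```bash
python3 go.py 0.4485 -0.1125 0.10 148.5
python3 - <<'E'
from h import *
from station import r, vision, finish_job
ims=[]
for n,(u,v) in(("top",(334,236)),("side",(275,263))):
    c=vision.capture(n); np.savez(f"/tmp/{n}1.npz",**c)
    ims.append(cv2.resize(cv2.convertScaleAbs(c["pixels"][v-50:v+50,u-50:u+50,::-1],alpha=1.6),(400,400),interpolation=cv2.INTER_NEAREST))
cv2.imwrite("pics/crop2.png",np.hstack(ims))
E
```

```text
2.2 tcp [ 0.4491 -0.0978  0.1243] yaw 151.51 j [  8.1  11.9 -30.2   0.  -47.7 -36.6] w 0.642 f 0.0 wf [-0.4  0.6 -0.5]
shift [ 0.0132 -0.0064  0.0243] rot [-0.17  0.1   3.01]
```

View pics/crop2.png

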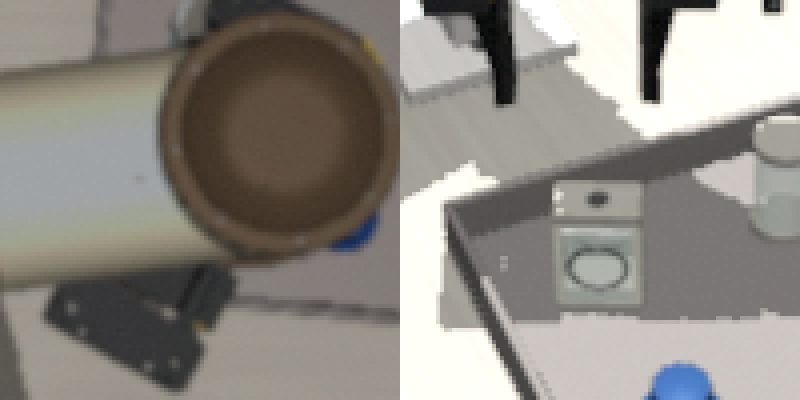

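The side crop shows the fingertips at crop x≈505 and 652, above the cell at x≈598, slightly left of it. That matches the remaining offset, so I'll correct it.

In the tool's units: 0.024 m is 0.03, 0.0132 m is 0.0165, 3 degrees is 0.0167.

tcp_steps(motion={"rows":[[0.64,0.0165,-0.008,0.03,-0.0009,0.0006,0.0167],[0.64,0.0165,-0.008,0.03,-0.0009,0.0006,0.0167],[0.64,0.0165,-0.008,0.03,-0.0009,0.0006,0.0167],[0.64,0.0165,-0.008,0.03,-0.0009,0.0006,0.0167],[0.64,0.0165,-0.008,0.03,-0.0009,0.0006,0.0167]]})

```text
time_s: 2.8
tcp_pos: [0.4478, -0.1127, 0.0995]
ee_rot: [[-0.523, -0.852, -0.001], [-0.852, 0.523, 0.0], [0.001, 0.001, -1.0]]
wrist_force: [-0.6, -0.5, 0.6]
gripper_width: 0.644
gripper_force: 0.0
```

```bash
python3 go.py 0.4485 -0.1125 0.023 148.5
python3 - <<'E'
from h import *
from station import r, vision, finish_job
c=vision.capture("side"); np.savez("/tmp/side2.npz",**c)
u,v=275,263
cv2.imwrite("pics/crop3.png",cv2.resize(cv2.convertScaleAbs(c["pixels"][v-40:v+40,u-40:u+40,::-1],alpha=1.3),(560,560),interpolation=cv2.INTER_NEAREST))
W=cloud(c); X,Y,Z=np.moveaxis(W,-1,0); s=r.sense(); M=np.array(s["ee_rot"])
D=(W-s["tcp_pos"])@M  # tool coords
m=(np.abs(D[...,2]+.012)<.01)&(np.hypot(D[...,0],D[...,1])<.07)
p=D[m]
for q in(p[p[:,1]<0],p[p[:,1]>0]): print(len(q),"x",q[:,0].min(),q[:,0].max(),"y",q[:,1].min(),q[:,1].max())
near=(np.hypot(X-.449,Y+.112)<.035)&(Z>.06)&(Z<.074); q=D[near]
print("cell",len(q),"x",np.percentile(q[:,0],[3,97]),"y",np.percentile(q[:,1],[3,97]),q[:,2].mean())
E
```

```text
2.8 tcp [ 0.4478 -0.1127  0.0995] yaw 148.48 j [  6.1  14.3 -31.5  -0.  -44.3 -37.6] w 0.644 f 0.0 wf [-0.6 -0.5  0.6]
shift [-0.0006 -0.0006  0.0764] rot [ 0.07 -0.04 -0.02]
40 x 0.006095085077116305 0.01114285116600935 y -0.03417108086809133 -0.026971155505467297
53 x -0.009882511441154238 0.010947882278031285 y 0.029289011363057494 0.03831497210940335
cell 284 x [-0.01199757  0.0123161 ] y [-0.01878085  0.01889642] 0.031044648105590107
```

View pics/crop3.png

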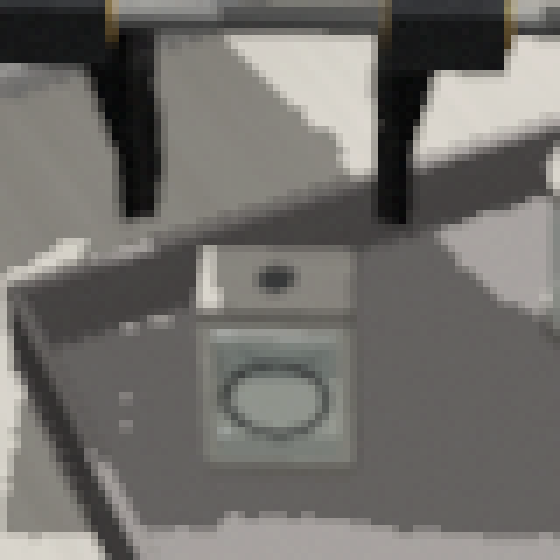

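The crop shows the fingers at crop x≈140 and 392, straddling the cell (200–355). In the tool frame the cell is within 1 mm of centre. Next I'll descend and close.

In the tool's units: 0.076 m is 0.095, 0.068 m is 0.085.

tcp_steps(motion={"rows":[[0.64,0,0,0.025,0,0,0],[0.64,0,0,0.05,0,0,0],[0.64,0,0,0.0688,0,0,0],[0.64,0,0,0.085,0,0,0],[0.64,0,0,0.095,0,0,0],[0.64,0,0,0.095,0,0,0],[0.64,0,0,0.095,0,0,0]]})

```text
time_s: 3.55
tcp_pos: [0.4473, -0.1129, 0.023]
ee_rot: [[-0.523, -0.852, -0.003], [-0.852, 0.523, -0.0], [0.001, 0.002, -1.0]]
wrist_force: [0.1, 0.0, -0.8]
gripper_width: 0.637
gripper_force: 0.0
```

```bash
python3 go.py 0.4485 -0.1125 0.023 148.5
```

```text
3.55 tcp [ 0.4473 -0.1129  0.023 ] yaw 148.46 j [  6.1  21.6 -36.1  -0.  -32.5 -37.6] w 0.637 f 0.0 wf [ 0.1  0.  -0.8]
shift [-0.0009 -0.0008 -0.    ] rot [ 0.13 -0.08 -0.04]
```

tcp_steps(motion={"rows":[[0.55,0,0,0,0,0,0],[0.5,0,0,0,0,0,0],[0.45,0,0,0,0,0,0],[0.4,0,0,0,0,0,0],[0.3,0,0,0,0,0,0],[0.3,0,0,0,0,0,0],[0.3,0,0,0,0,0,0],[0.3,0,0,0,0,0,0]]})

```text
time_s: 4.35
tcp_pos: [0.4475, -0.1129, 0.023]
ee_rot: [[-0.523, -0.852, -0.002], [-0.852, 0.523, -0.0], [0.001, 0.002, -1.0]]
wrist_force: [0.8, 0.0, 5.9]
gripper_width: 0.459
gripper_force: 30.0
```

It's gripped at 40 mm and 30 N. Next is a straight lift.

In the tool's units: -0.2 m is -0.25, -0.18 m is -0.225.

tcp_steps(motion={"rows":[[0.3,0,0,-0.0125,0,0,0],[0.3,0,0,-0.0375,0,0,0],[0.3,0,0,-0.075,0,0,0],[0.3,0,0,-0.125,0,0,0],[0.3,0,0,-0.175,0,0,0],[0.3,0,0,-0.225,0,0,0],[0.3,0,0,-0.25,0,0,0],[0.3,0,0,-0.25,0,0,0]]})

```text
time_s: 5.15
tcp_pos: [0.4485, -0.1129, 0.2256]
ee_rot: [[-0.523, -0.852, 0.003], [-0.852, 0.523, 0.0], [-0.002, -0.002, -1.0]]
wrist_force: [0.4, -0.1, -2.0]
gripper_width: 0.457
gripper_force: 30.0
```

```bash
python3 go.py 0.486 0.2133 0.223 175.9
python3 - <<'E'
from h import *
from station import r, vision, finish_job
c=vision.capture("side"); np.savez("/tmp/side3.npz",**c)
cv2.imwrite("pics/side3.png",cv2.convertScaleAbs(c["pixels"][90:330,140:400,::-1],alpha=1.3))
W=cloud(c); s=r.sense(); D=(W-s["tcp_pos"])@np.array(s["ee_rot"])
m=(np.abs(D[...,1])<.025)&(np.abs(D[...,0])<.02)&(D[...,2]>-.06)&(D[...,2]<.04); q=D[m]
print(len(q),np.percentile(q,[2,50,98],axis=0).round(4))
E
```

```text
5.15 tcp [ 0.4485 -0.1129  0.2256] yaw 148.44 j [  6.1   5.8 -21.1  -0.  -63.  -37.6] w 0.457 f 29.995651566423476 wf [ 0.4 -0.1 -2. ]
shift [-0.2976  0.1388  0.0028] rot [ -0.13   0.07 -27.46]
1210 [[-0.0115 -0.0239 -0.0522]
 [ 0.0097 -0.     -0.0287]
 [ 0.0129  0.0237  0.0135]]
```

View pics/side3.png

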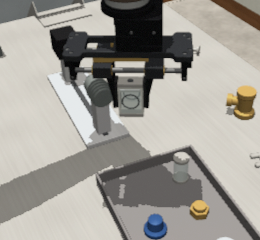

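The cell is held upright, clear of the tray and centred between the fingers. Next I'll carry it over the bench, with its underside at about 0.207.

In the tool's units: -0.2976 m is -0.372, 0.1388 m is 0.1735, -27.5 degrees is -0.1528.

tcp_steps(motion={"rows":[[0.3,-0.0375,0.0175,0,0,0,-0.0167],[0.3,-0.0938,0.0438,0,0,0,-0.0389],[0.3,-0.15,0.07,0,0,0,-0.0611],[0.3,-0.2063,0.0963,0,0,0,-0.0833],[0.3,-0.2625,0.1225,0,0,0,-0.1056],[0.3,-0.3125,0.1463,0,0,0,-0.1278],[0.3,-0.35,0.1638,0,0,0,-0.1444],[0.3,-0.372,0.1735,0,0,0,-0.1528]]})

```text
time_s: 6.0
tcp_pos: [0.4837, 0.215, 0.2197]
ee_rot: [[-0.068, -0.998, -0.008], [-0.998, 0.068, -0.003], [0.003, 0.008, -1.0]]
wrist_force: [-0.3, -1.0, -1.4]
gripper_width: 0.462
gripper_force: 30.0
```

tcp_steps(motion={"rows":[[0.3,0,0,0,0,0,0],[0.3,0,0,0,0,0,0],[0.3,0,0,0,0,0,0],[0.3,0,0,0,0,0,0]]})

```text
time_s: 6.4
tcp_pos: [0.4848, 0.212, 0.2223]
ee_rot: [[-0.073, -0.997, -0.004], [-0.997, 0.073, -0.0], [0.001, 0.004, -1.0]]
wrist_force: [0.0, 0.3, -1.7]
gripper_width: 0.457
gripper_force: 30.0
```

```bash
python3 go.py 0.486 0.2133 0.101 175.9
python3 - <<'E'
from h import *
from station import r, vision, finish_job
s=r.sense(); M=np.array(s["ee_rot"])
c=vision.capture("side"); W=cloud(c)
cv2.imwrite("pics/side4.png",cv2.resize(c["pixels"][60:260,100:360,::-1],None,fx=2.5,fy=2.5))
D=(W-s["tcp_pos"])@M
m=(np.abs(D[...,1])<.018)&(np.abs(D[...,0])<.02)&(D[...,2]>-.044)&(D[...,2]<.03); q=D[m]
print("cell in tool",len(q),np.percentile(q,[1,50,99],axis=0).round(4).tolist())
f=(D[...,2]>-.03)&(D[...,2]<.015)&(np.abs(D[...,0])<.02)&(np.abs(D[...,1])<.05)
print("y ext",D[f][:,1].min(),D[f][:,1].max())
B=W[(W[...,0]>.35)&(W[...,0]<.62)&(W[...,1]>.03)&(W[...,1]<.16)&(W[...,2]>.09)&(W[...,2]<.16)]
print("lamp",np.percentile(B,[1,50,99],axis=0).round(4).tolist())
E
```

```text
6.4 tcp [0.4848 0.212  0.2223] yaw 175.83 j [ 41.1  12.8 -12.8  -0.2 -64.6 -45.2] w 0.457 f 29.99575675930828 wf [ 0.   0.3 -1.7]
shift [-0.0015 -0.0016  0.1213] rot [ 0.23 -0.04 -0.07]
cell in tool 435 [[0.0053, -0.0174, -0.0432], [0.0106, 0.0009, -0.0152], [0.0145, 0.0177, 0.0159]]
y ext -0.028014074647112117 0.03238675064809315
lamp [[0.4517, 0.0664, 0.0962], [0.4709, 0.0765, 0.1289], [0.4982, 0.1332, 0.1412]]
```

View pics/side4.png

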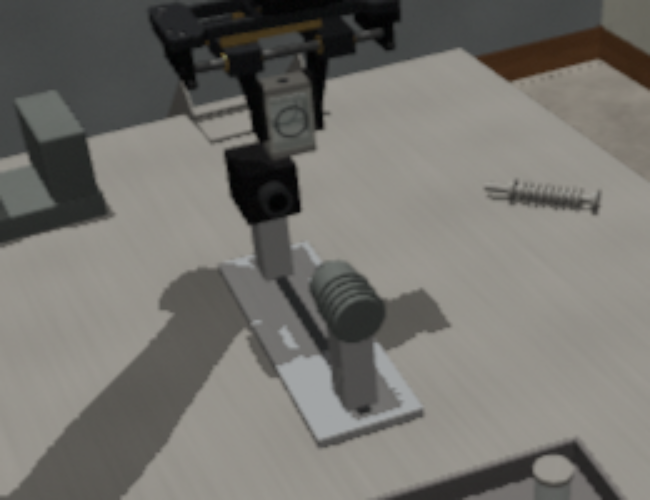

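The side view shows the cell upright above the gap, with its window facing the lamp. Next I'll lower it to beam height.

In the tool's units: 0.1213 m is 0.1516, 0.119 m is 0.1488, 0.2 degrees is 0.0011.

tcp_steps(motion={"rows":[[0.3,-0.0019,-0.002,0.0125,0.0011,0,0],[0.3,-0.0019,-0.002,0.0375,0.0011,0,0],[0.3,-0.0019,-0.002,0.0688,0.0011,0,0],[0.3,-0.0019,-0.002,0.1,0.0011,0,0],[0.3,-0.0019,-0.002,0.125,0.0011,0,0],[0.3,-0.0019,-0.002,0.14,0.0011,0,0],[0.3,-0.0019,-0.002,0.1488,0.0011,0,0],[0.3,-0.0019,-0.002,0.1516,0.0011,0,0]]})

```text
time_s: 7.25
tcp_pos: [0.4864, 0.2145, 0.1007]
ee_rot: [[-0.071, -0.997, -0.0], [-0.997, 0.071, -0.001], [0.001, 0.0, -1.0]]
wrist_force: [-0.0, -0.1, -1.1]
gripper_width: 0.458
gripper_force: 30.0
```

tcp_steps(motion={"rows":[[0.3,0,0,0,0,0,0],[0.3,0,0,0,0,0,0],[0.3,0,0,0,0,0,0],[0.3,0,0,0,0,0,0],[0.3,0,0,0,0,0,0]]})

```text
time_s: 7.75
tcp_pos: [0.4865, 0.2148, 0.1015]
ee_rot: [[-0.071, -0.997, 0.001], [-0.997, 0.071, 0.0], [-0.0, -0.001, -1.0]]
wrist_force: [0.4, 0.3, -2.4]
gripper_width: 0.457
gripper_force: 30.0
```

```bash
python3 go.py 0.486 0.2133 0.101 175.9
python3 - <<'E'
from h import *
from station import r, vision, finish_job
c=vision.capture("side"); W=cloud(c); s=r.sense()
cv2.imwrite("pics/side5.png",cv2.resize(c["pixels"][90:250,150:310,::-1],None,fx=3.7,fy=3.7))
D=(W-s["tcp_pos"])@np.array(s["ee_rot"])
m=(np.abs(D[...,1])<.018)&(np.abs(D[...,0])<.02)&(D[...,2]>-.055)&(D[...,2]<.03); q=W[m]
print("cell world",len(q),np.percentile(q,[1,50,99],axis=0).round(4).tolist())
E
```

```text
7.75 tcp [0.4865 0.2148 0.1015] yaw 175.94 j [ 41.3  20.1 -22.    0.  -47.8 -45.4] w 0.457 f 29.995702472515404 wf [ 0.4  0.3 -2.4]
shift [0.0015 0.0003 0.0005] rot [-0.03  0.01  0.04]
cell world 449 [[0.4683, 0.2006, 0.0854], [0.4851, 0.2051, 0.126], [0.5036, 0.2283, 0.1501]]
```

View pics/side5.png

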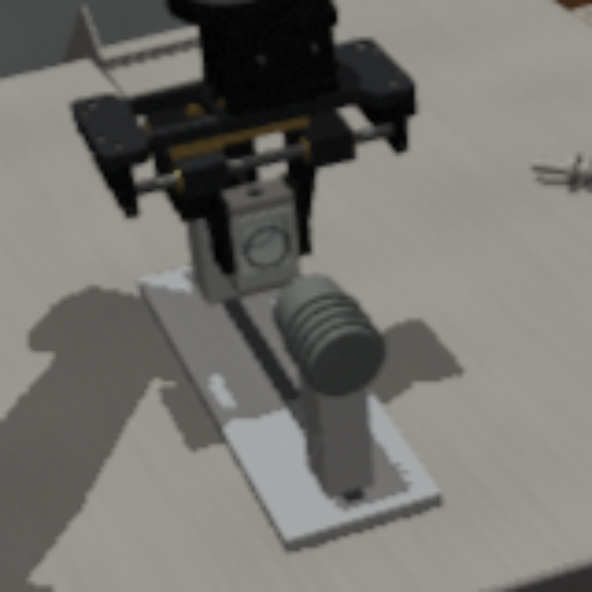

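The cell sits between the snouts with its underside at about 0.084 and its middle at about 0.116, on the path within about 2 mm. I'm handing it in.

```bash
python3 -c "
from station import r, vision, finish_job
print(finish_job())"
```

```text
the job is handed in; nothing more can be done
None
```

The job is handed in at about 7.8 s of the 37 s: the sight cell is held by its frosted faces at 30 N, upright midway between the lamp and detector, measured within about 2 mm of the light path; the hand-in returned no verdict.

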